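Show the helper what to weigh next

TASK

Show the kitchen helper what is to be weighed, using the honey jar and the white tub of rice puffs that stand just to the right of the paper trimmer, not the spare ones by the big jar at the back: with the fingertips, point at the honey jar from two or three centimetres above the middle of its lid and stay there for two seconds, then do the same at the tub, above the middle of its open mouth. Then press the pan of the dial scale gently down near its middle with the fingertips until it is nearly at its stop, and let go of it. Touch none of the jars, the tub or the bottle, and do not bring the fingertips close over the spice jars or the squeeze bottle on the way, so that nobody takes the wrong one.

Things in the scene. Friction and masses are not known exactly. Their poses are not given: they have to be found in the camera images.
- honey_jar: Honey jar: squat glass jar with a wide flat metal lid, 71 mm across, 110 mm high, standing upright. Origin at the centre of its underside, z up. It stands on the front two thirds of the table, to the right of the paper trimmer; a like jar at the back edge, beside the big clear jar, is a spare.
- honey_lid (a point): Middle of the top face of the honey jar's lid, 110 mm above the jar's underside; the lid is 66 mm across.
- rice_tub: Thin plain white open tub with rice puffs in it, round, 107 mm across at the rim, 80 mm high, standing upright. Origin at the centre of its underside, z up. It stands on the front two thirds of the table, to the right of the paper trimmer; a like tub near the back edge, beside the big clear jar, is a spare.
- tub_mouth (a point): Middle of the tub's open mouth, level with its rim, 80 mm above its underside.
- spice_green: Slim spice jar, 46 mm across, 106 mm high, standing upright in the same group as the honey jar and the tub; not to be pointed at. Origin at the centre of its underside.
- green_cap (a point): Middle of the top of this spice jar's cap, 106 mm above its underside.
- spice_dark: The other slim spice jar, 44 mm across, 105 mm high, standing upright farther back to the right of the trimmer's far end; not to be pointed at. Origin at the centre of its underside.
- dark_cap (a point): Middle of the top of the other spice jar's cap, 105 mm above its underside.
- squeeze_bottle: White squeeze bottle with a pointed nozzle, 55 mm across, 156 mm high, standing upright behind the paper trimmer; not to be pointed at. Origin at the centre of its underside.
- nozzle_tip (a point): Tip of the squeeze bottle's nozzle, 156 mm above its underside.
- dial_scale: Dial scale with a round dished pan on top, 210 x 205 mm, 154 mm high, fixed on the left part of the table and turned by up to 0.35 rad either way. Origin at the middle of its underside, z up, dial towards -x. Only its pan is to be touched.
- pan_middle (a point): Middle of the upper face of the pan's flat floor (flat to about 55 mm from the middle), 138 mm above the table when unpressed; it sinks with the pan. The pan's rim is 204 mm across and stands 16 mm above its floor.
- dial_scale_pan (a joint): How far the pan is pressed down, m: 0 at the top, 0.008 at its lower stop. Spring of 1 N per mm plus about 2.5 N of friction, so that nearly at the stop takes about 9 to 10 N; when released it rises by itself but may rest up to 5 mm down.
Not all that is in view belongs to the job. There is more than one size of the rice_tub; the job needs the larger.

How it is judged (in metres and radians):
On the way, in this order (a step that is already met when the one before it is completed fails the run):
1. point at the honey jar for two seconds: the point between the finger pads stays within 25 mm of the lid's middle sideways and 20 to 90 mm above it, for at least 1.5 s (horizontal distance between the grasp point and honey_lid below 0.025 m and z of the grasp point in the frame of honey_lid between 0.02 and 0.09 m), for 1.5 s.
2. then point at the tub in the same way: within 30 mm of the middle of its mouth sideways and 20 to 90 mm above the rim, for at least 1.5 s (horizontal distance between the grasp point and tub_mouth below 0.03 m and z of the grasp point in the frame of tub_mouth between 0.02 and 0.09 m), for 1.5 s.
3. then press the scale pan down with the fingertips by more than 6 mm (value of joint dial_scale_pan above 0.006 m and contact force between the fingers and dial_scale above 1 N), for 0.1 s.
At the end, for the whole second after the job is handed in: The pan has been let go and has risen to less than 5.5 mm down; the honey jar, the tub, both spice jars and the squeeze bottle stand upright, at rest and within 10 mm of where they were (value of joint dial_scale_pan below 0.0055 m and distance of each of honey_jar, rice_tub, spice_green, spice_dark, squeeze_bottle from where it was at the start of the episode below 0.01 m and angle between each of honey_jar, rice_tub, spice_green, spice_dark, squeeze_bottle's own z axis and vertical below 0.1 rad and linear speed of each of honey_jar, rice_tub, spice_green, spice_dark, squeeze_bottle below 0.02 m/s); the robot touches nothing.
It fails at once if a jar, the tub or the bottle is touched by the robot (contact force between any of the fingers, the arm and honey_jar above 0.2 N or contact force between any of the fingers, the arm and rice_tub above 0.2 N or contact force between any of the fingers, the arm and spice_green above 0.2 N or contact force between any of the fingers, the arm and spice_dark above 0.2 N or contact force between any of the fingers, the arm and squeeze_bottle above 0.2 N).
It fails at once if a jar, the tub or the bottle is moved or lifted by more than 15 mm (distance of any of honey_jar, rice_tub, spice_green, spice_dark, squeeze_bottle from where it was at the start of the episode above 0.015 m).
It fails at once if the fingertips come close over a spice jar or the squeeze bottle (point between the pads within 30 mm sideways of its top and less than 70 mm above it) ((horizontal distance between the grasp point and green_cap below 0.03 m and z of the grasp point in the frame of green_cap below 0.07 m) or (horizontal distance between the grasp point and dark_cap below 0.03 m and z of the grasp point in the frame of dark_cap below 0.07 m) or (horizontal distance between the grasp point and nozzle_tip below 0.03 m and z of the grasp point in the frame of nozzle_tip below 0.07 m)).
It fails at once if the pan is struck or pressed with more than 35 N (contact force between anything else and dial_scale above 35 N).
It also fails if it takes over 54 s, if anything falls off the work surface, if the arm or the gripper's body presses on something with over 40 N, if the wrist force passes 120 N, or if a joint passes its speed limit or range.

ROBOT

A 6-joint arm with a two-finger parallel gripper is mounted at the origin on a cart in front of the work surface, level with it; the furniture and walls round the work are solid. World frame = base frame: x ahead of the robot, y to its left, z up, the work surface at z = 0. Lengths are in m, angles in degrees, forces in N, time in s.
With the tool pointing down it reaches from about 0.375 to 0.9 m from the base axis. Payload 3.1 kg.
Tool frame: the origin (TCP) lies midway between the tips of the shut fingers; the grasp point (between the pads) lies 19 mm behind it; z points along the fingers, y is the line along which they close (so a half turn about z gives the same grasp; the last joint's range is limited). The gripper opens to 87 mm and grips with 3 to 60 N. Pads are 19 mm wide; open, the fingers measure 117 mm over their backs; the gripper's body (75 mm by 190 mm) begins 51 mm behind the grasp point.
Start: joints at [60.075, 30.224, 82.088, -0, 67.689, -10.227], TCP at [0.211, 0.588, 0.223] pointing down, gripper open.
Joint ranges: [-176.69, 176.69], [-43.24, 126.21], [12.49, 139.97], [-82, 262], [0, 151.66], [-163.58, 163.58]. Speed limits (degrees/s): [159.86, 159.86, 180, 180, 180, 180].

INTERFACE

Orientations are given as a 3x3 rotation matrix whose columns are the frame's x, y, z axes.
In Python, from rig import read_state, capture, camera_info, hand_in gives the robot as it stands.
- The arm moves only by the tool drive_tool, never from a script. Its argument "motion" is a list of rows, each a list of 2 entries, a list of its own where there are three numbers: the shift along the tool's x, y, z in mm, then the turn, a rotation vector about the tool's x, y, z in rad. A call has 1 to 5 rows; each row shifts and turns the commanded pose from where the row before left it, along the tool's axes as they then stand; what a row does not reach is not made up. A row lasts 1/10 s, in which the tool goes at most 50 mm and 8.59 degrees, less where a joint would pass 70% of its speed; a pose out of reach is approached as far as the arm can. A call is refused whole if a number of a shift passes 50 or a number of a turn 0.15, either way. A call with a gripper value outside its range is refused whole. "gripper" is the opening, from 0 (shut) to 1 (fully open), set as the call begins (left out, the last holds). The fingers move at their own pace and stop on an object; the grip force is fixed at half the most. Time passes only in rows, so rows that do not move let the fingers close. It gives the time, the measured TCP pose, the force, the opening and the grip force at its end, in the units of the state.
- read_state(): the state, without advancing time (a new reading comes with each control period).
- capture(name): name is "scene" or "top" or "wrist"; returns the picture (384x512x3 uint8, red, green, blue); there is no depth.
- camera_info(name): a dict with "fovy" (degrees; the focal length in pixels is half the picture's height over the tangent of half this angle, whatever the lens; pixels are square), "cx", "cy" (the principal point, pixels), "xyz" and "orientation" of the camera in the world; the wrist camera has in their place "T_tool_cam" (4x4, takes a point from camera to tool coordinates, whose origin is the TCP and whose axes are the flange's). Camera axes: x right, y down, z forward; pixel columns grow to the right and rows downward; lengths in m; the calibration is good to about 2 mm. A picture is of the moment at which its call begins: read the wrist's pose just before it. camera_info takes no time and is no camera call.
- hand_in(): hands the job in; it is judged then, once.
The state is a dict: "time_s": time; "joint_positions": joint angles; "qvel": joint speeds; "tau": joint torques, N m; "position": TCP position; "tcp_rot": TCP orientation; "force": force on the tool from outside, world axes, zero at the start; "moment": the same for the moment, N m; "opening": opening from 0.0 (shut) to 1.0 (fully open); "grasp_force": force on a finger pad.
Only numpy, scipy, OpenCV 4.12 (cv2) and the standard library are available. Lean on these libraries where they do the work, as an engineer would, in place of code of your own. Each camera call takes 0.05 s, during which the arm holds its last target. There are 200 camera calls.

## Working session

There is one attempt and no reset: what is moved stays moved. The work goes in short steps, Python scripts to look and compute and a tool call to move; the robot and the scene stay as the last step left them, time stands still between calls to the robot, and variables do not carry over. Pictures are saved under pics/ and viewed, at most 10 in all, crops included, and the job is handed in when it is done.

Besides the shell and the picture viewer there is one more tool, called after "Call:" by a JSON object that holds its "name" and its "arguments", one argument or row to a line. drive_tool: Moves the arm, as the interface text tells. Its arguments: {"type":"object","properties":{"motion":{"type":"array","items":{"type":"array"}},"gripper":{"type":"number"}},"required":["motion"]}

```bash
mkdir -p pics; python3 - <<'E'
from rig import *
import cv2,numpy as np
for n in("scene","top"):
    im=capture(n); cv2.imwrite(f"pics/{n}0.png",cv2.resize(im[:,:,::-1],(800,600),interpolation=cv2.INTER_CUBIC)); cv2.imwrite(f"{n}_raw.png",im[:,:,::-1])
    print(n,camera_info(n))
s=read_state();print(s["time_s"],s["position"],s["tcp_rot"],s["force"],s["opening"])
print(camera_info("wrist"))
E
```

```text
scene {'fovy': 51.96630566970622, 'cx': 261.2897936879199, 'cy': 194.15679494652582, 'xyz': array([-0.27412806, -0.9260641 ,  0.82997367]), 'orientation': array([[ 0.67853048, -0.38733978,  0.62415084],
       [-0.73428346, -0.33382528,  0.59109093],
       [-0.0205957 , -0.85937685, -0.51092782]])}
top {'fovy': 53.00261663001868, 'cx': 257.05943800337496, 'cy': 189.989383357894, 'xyz': array([ 0.33947373, -0.13351115,  1.60043927]), 'orientation': array([[-0.0194102 , -0.98877209,  0.14816544],
       [-0.99980085,  0.01988317,  0.00171157],
       [-0.00463836, -0.14810271, -0.98896111]])}
0.1 [0.21031726 0.58784084 0.2216493 ] [[-9.41487559e-01  3.37046383e-01 -9.54427567e-04]
 [ 3.37047591e-01  9.41486000e-01 -1.74158976e-03]
 [ 3.11583662e-04 -1.96137261e-03 -9.99998028e-01]] [ 0.02050299  0.93138391 -0.81289121] 0.9944635301385999
{'fovy': 60.342779500443434, 'cx': 254.17520727086912, 'cy': 194.6840432000118, 'T_tool_cam': array([[-8.38491044e-04, -9.62461846e-01, -2.71415717e-01,
         7.33119835e-02],
       [ 9.99999624e-01, -7.47348007e-04, -4.39166852e-04,
        -9.09077706e-04],
       [ 2.19839345e-04, -2.71415983e-01,  9.62462111e-01,
        -1.62841005e-01],
       [ 0.00000000e+00,  0.00000000e+00,  0.00000000e+00,
         1.00000000e+00]])}
```

View pics/scene0.png

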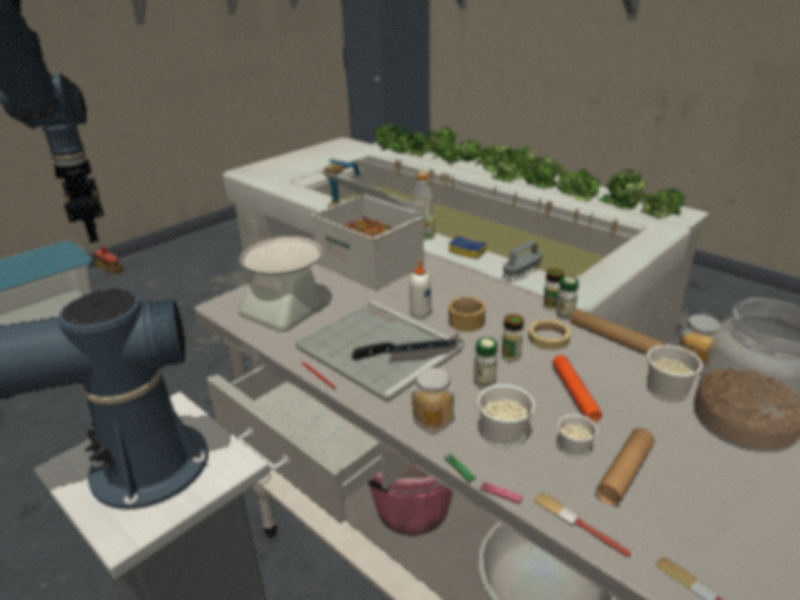

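View pics/top0.png

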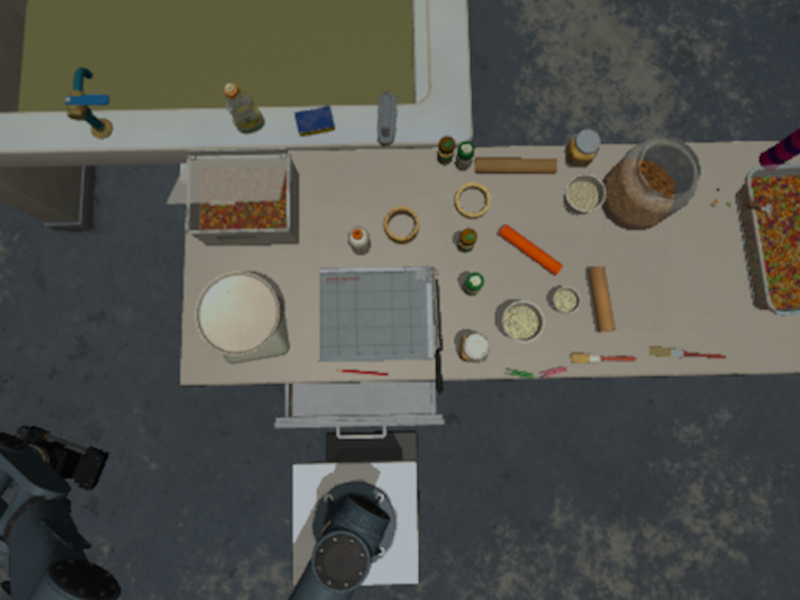

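The top view (800x600 scale) shows these candidates:
- **Honey jars:** one at (475,347), right of the trimmer, and a spare at (585,145) by the big jar.
- **Tubs:** large at (521,321), right of the trimmer; a small one at (566,300); a spare at (585,194) by the big jar.
- **Green spice jars:** one at (473,283), and another at the back at (465,152).
- **Dark spice jars:** one at (467,239), and another at the back at (446,150).
- **Bottle and scale pan:** bottle at (359,238), pan at (239,313).

The jar at (475,347) and the larger tub at (521,321) fit the description. I'll confirm them in a crop with measured points.

```bash
cat > h.py <<'E'
import numpy as np,cv2
from rig import *
def plane(n,u,v,z,ci=None):
    c=ci or camera_info(n); f=192/np.tan(np.radians(c["fovy"]/2))
    d=c["orientation"]@np.array([(u-c["cx"])/f,(v-c["cy"])/f,1]); o=c["xyz"]
    return o+d*(z-o[2])/d[2]
def proj(n,p):
    c=camera_info(n); f=192/np.tan(np.radians(c["fovy"]/2))
    q=c["orientation"].T@(np.array(p)-c["xyz"]); return q[:2]/q[2]*f+[c["cx"],c["cy"]]
E
python3 - <<'E'
from h import *
im=cv2.imread("top_raw.png"); hsv=cv2.cvtColor(im,cv2.COLOR_BGR2HSV)
big=cv2.resize(im[130:245,250:380],None,fx=6,fy=6*1,interpolation=cv2.INTER_CUBIC)[:600]
k=.64
G={"honey":(475,347,.11,.066),"tub":(521,321,.08,.107),"green":(473,281,.106,.04),"dark":(467,237,.105,.04),"bottle":(359,233,.156,.01),"pan":(239,313,.154,.204),"small":(566,300,.055,.07)}
bg=np.median(im[150:240,300:420].reshape(-1,3),0);print(bg)
for n,(u,v,z,d) in G.items():
    u,v=u*k,v*k; p=plane("top",u,v,z); w=int(np.linalg.norm(proj("top",p+[0,d/2,0])-[u,v])*1.5+4)
    pa=im[int(v)-w:int(v)+w+1,int(u)-w:int(u)+w+1]; g=pa.astype(int).sum(2)
    hs=hsv[int(v)-w:int(v)+w+1,int(u)-w:int(u)+w+1]
    if n in("green",): m=(hs[...,0]>40)&(hs[...,0]<90)&(hs[...,1]>70)
    elif n=="honey": m=(hs[...,1]<45)&(hs[...,2]>165)
    elif n in("tub","small"): m=(hs[...,1]<70)&(hs[...,2]>170)
    elif n=="bottle": m=(hs[...,0]<20)&(hs[...,1]>110)
    elif n=="dark": m=(hs[...,2]<110)
    else: m=(hs[...,2]>175)
    c,_=cv2.findContours(m.astype(np.uint8),cv2.RETR_EXTERNAL,cv2.CHAIN_APPROX_NONE)
    if not c: print(n,"none");continue
    c=max(c,key=cv2.contourArea);(cu,cv),r=cv2.minEnclosingCircle(c)
    cu+=int(u)-w;cv+=int(v)-w; p=plane("top",cu,cv,z)
    print(n,round(cu,1),round(cv,1),"r",round(r,1),p.round(3),"diam",round(2*np.linalg.norm(plane("top",cu+r,cv,z)-p),3),"scene px",proj("scene",p).round(1)/k)
    cv2.circle(big,(int((cu-250+.5)*6),int((cv-130+.5)*6)),int(r*6),(0,0,255),1)
cv2.imwrite("pics/crop1.png",big[:,:780])
E
```

```text
[120. 133. 140.]
honey 304.5 221.1 r 7.1 [ 0.438 -0.312  0.11 ] diam 0.055 scene px [432.65625 375.625  ]
tub 309.5 220.5 r 3.5 [ 0.441 -0.335  0.08 ] diam 0.028 scene px [443.28125 392.1875 ]
green 303.2 179.9 r 5.9 [ 0.6   -0.313  0.106] diam 0.046 scene px [484.375  341.5625]
dark 297.3 153.3 r 8.0 [ 0.708 -0.294  0.105] diam 0.064 scene px [506.71875 317.65625]
bottle 228.2 149.4 r 3.2 [ 0.716 -0.023  0.156] diam 0.025 scene px [417.65625 259.84375]
pan 141.0 191.5 r 18.8 [0.559 0.31  0.154] diam 0.143 scene px [281.5625 243.75  ]
small 356.0 194.0 r 0.0 [ 0.547 -0.531  0.055] diam 0.0 scene px [560.625   419.84375]
```

View pics/crop1.png

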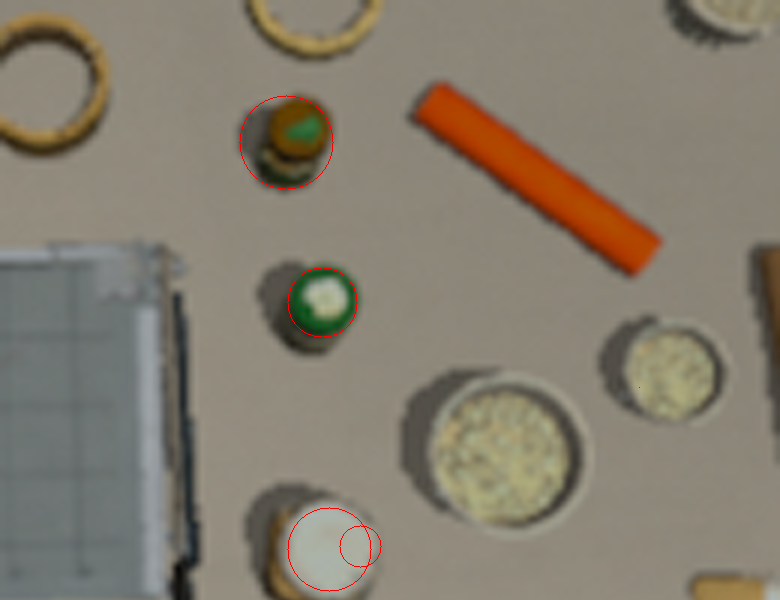

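The crop shows the honey jar's metal lid at crop (329,549), the large tub's rim centre at (511,452) with the smaller tub at (670,372), the green cap at (322,301) and the dark cap at (299,128). The lid and the large tub next to the trimmer are the targets. The tub and pan contours were poor, so I'll use the rim centres read from the pictures and check them against the scene view.

```bash
python3 - <<'E'
from h import *
def crop(x,y): return 250+x/6-.5,130+y/6-.5
P={"honey":plane("top",*crop(329,549),.11),"tub":plane("top",*crop(511,452),.08),"dark":plane("top",*crop(299,128),.105),"green":plane("top",*crop(322,301),.106),"pan":plane("top",238.5*.64,312*.64,.154)}
for n,p in P.items(): print(n,p.round(3),"r",round(np.hypot(*p[:2]),3),"scene800",(proj("scene",p)/.64).round())
e=plane("top",*crop(592,452),.08)-plane("top",*crop(430,452),.08);print("tub diam",np.linalg.norm(e))
e=plane("top",281*.64,200,.154)-plane("top",196*.64,200,.154);print("pan diam",np.linalg.norm(e))
R=read_state()["tcp_rot"]; W=[np.array([.211,.588,.223]),np.array([.33,.42,.26]),np.array([.47,.2,.26]),np.array([.47,-.1,.26]),np.r_[P["honey"][:2],.26],np.r_[P["honey"][:2],.135]]
for a,b in zip(W,W[1:]):
    d=R.T@(b-a)*1000; print(d.round(),"max",abs(d).max().round())
E
```

```text
honey [ 0.438 -0.311  0.11 ] r 0.537 scene800 [433. 375.]
tub [ 0.502 -0.437  0.08 ] r 0.666 scene800 [506. 400.]
dark [ 0.718 -0.302  0.105] r 0.779 scene800 [513. 317.]
green [ 0.601 -0.313  0.106] r 0.678 scene800 [485. 341.]
pan [0.527 0.265 0.154] r 0.59 scene800 [282. 253.]
tub diam 0.10697994428066203
pan diam 0.2063469912309776
[-169. -118.  -37.] max 169.0
[-206. -160.    0.] max 206.0
[-101. -282.    1.] max 282.0
[ -41. -210.    0.] max 210.0
[ -0.   0. 125.] max 125.0
```

Sizes match (tub 107 mm, pan 206 mm) and the points agree with the scene view. Setting off with the fingers shut.

Call:
{"name": "drive_tool", "arguments": {
  "motion": [
    [[-20,-12,-15],[0,0,0]],
    [[-38,-27,-8],[0,0,0]],
    [[-38,-27,-8],[0,0,0]],
    [[-38,-27,-6],[0,0,0]],
    [[-35,-25,0],[0,0,0]]
  ],
  "gripper": 0
}}

```text
time_s: 0.6
position: [0.331, 0.4189, 0.2601]
tcp_rot: [[-0.942, 0.337, 0.001], [0.337, 0.942, 0.001], [-0.001, 0.001, -1.0]]
force: [0.2, 0.3, 0.4]
opening: 0.632
grasp_force: 0.0
```

Call:
{"name": "drive_tool", "arguments": {
  "motion": [
    [[-38,-28,0],[0,0,0]],
    [[-38,-28,0],[0,0,0]],
    [[-38,-28,0],[0,0,0]],
    [[-38,-28,0],[0,0,0]],
    [[-38,-28,0],[0,0,0]]
  ]
}}

```text
time_s: 1.1
position: [0.4622, 0.2227, 0.2593]
tcp_rot: [[-0.941, 0.337, -0.001], [0.337, 0.941, -0.0], [0.001, -0.0, -1.0]]
force: [0.3, 0.1, 0.4]
opening: 0.17
grasp_force: 0.0
```

Call:
{"name": "drive_tool", "arguments": {
  "motion": [
    [[-20,-40,0],[0,0,0]],
    [[-17,-43,0],[0,0,0]],
    [[-17,-43,0],[0,0,0]],
    [[-17,-43,0],[0,0,0]],
    [[-17,-43,0],[0,0,0]]
  ]
}}

```text
time_s: 1.6
position: [0.4726, -0.0065, 0.2593]
tcp_rot: [[-0.942, 0.337, -0.0], [0.337, 0.942, 0.0], [0.001, 0.0, -1.0]]
force: [-0.2, 0.3, 0.5]
opening: 0.005
grasp_force: 0.0
```

Call:
{"name": "drive_tool", "arguments": {
  "motion": [
    [[-9,-42,0],[0,0,0]],
    [[-9,-42,0],[0,0,0]],
    [[-9,-42,0],[0,0,0]],
    [[-9,-42,0],[0,0,0]],
    [[-9,-40,0],[0,0,0]]
  ]
}}

```text
time_s: 2.1
position: [0.4445, -0.2174, 0.2593]
tcp_rot: [[-0.941, 0.338, -0.0], [0.338, 0.941, 0.0], [0.001, 0.0, -1.0]]
force: [0.5, -0.0, -0.1]
opening: 0.009
grasp_force: 0.0
```

Call:
{"name": "drive_tool", "arguments": {
  "motion": [
    [[-10,-40,0],[0,0,0]],
    [[-10,-35,0],[0,0,0]],
    [[-5,-15,0],[0,0,0]],
    [[0,0,0],[0,0,0]],
    [[0,0,0],[0,0,0]]
  ]
}}

```text
time_s: 2.6
position: [0.4381, -0.3074, 0.259]
tcp_rot: [[-0.941, 0.337, -0.001], [0.337, 0.941, 0.002], [0.002, 0.002, -1.0]]
force: [0.4, 1.4, 0.7]
opening: 0.005
grasp_force: 0.0
```

```bash
python3 - <<'E'
from h import *
s=read_state(); im=capture("wrist")
print(s["position"],s["tcp_rot"].round(3).tolist())
cv2.imwrite("wrist_raw.png",im[:,:,::-1]); 
T=camera_info("wrist")["T_tool_cam"];R=s["tcp_rot"]
ci=dict(camera_info("wrist"),xyz=s["position"]+R@T[:3,3],orientation=R@T[:3,:3])
f=192/np.tan(np.radians(ci["fovy"]/2))
big=cv2.resize(im[:,:,::-1],(800,600))
for p in([.438,-.311,.11],[.502,-.437,.08]):
    q=ci["orientation"].T@(np.array(p)-ci["xyz"]);u=q[:2]/q[2]*f+[ci["cx"],ci["cy"]];print(u)
    cv2.drawMarker(big,tuple((u*1.5625).astype(int).tolist()),(0,0,255))
cv2.imwrite("pics/w1.png",big)
E
```

```text
[ 0.43813273 -0.30739496  0.25901141] [[-0.941, 0.337, -0.001], [0.337, 0.941, 0.002], [0.002, 0.002, -1.0]]
[251.41237287 181.53019831]
[166.81215413 263.21460264]
```

View pics/w1.png

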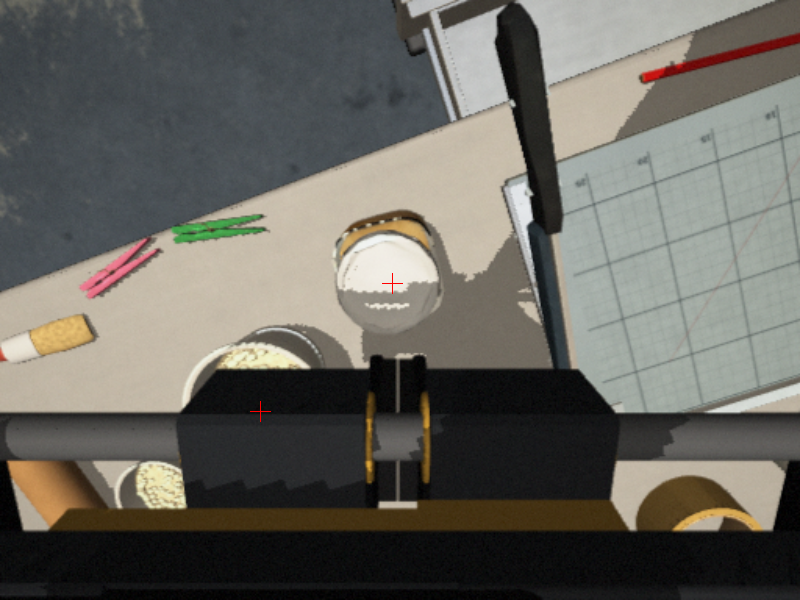

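The lid sits at about (389,285), within 2–3 mm of the predicted mark (393,283). Descending and dwelling.

Call:
{"name": "drive_tool", "arguments": {
  "motion": [
    [[-1,-3,20],[0,0,0]],
    [[0,0,35],[0,0,0]],
    [[0,0,35],[0,0,0]],
    [[0,0,25],[0,0,0]],
    [[0,0,8],[0,0,0]]
  ]
}}

```text
time_s: 3.15
position: [0.4373, -0.3085, 0.1343]
tcp_rot: [[-0.942, 0.335, -0.004], [0.335, 0.942, 0.005], [0.006, 0.003, -1.0]]
force: [-0.0, 0.0, -0.2]
opening: 0.007
grasp_force: 0.0
```

Call:
{"name": "drive_tool", "arguments": {
  "motion": [
    [[0,0,0],[0,0,0]],
    [[0,0,0],[0,0,0]],
    [[0,0,0],[0,0,0]],
    [[0,0,0],[0,0,0]],
    [[0,0,0],[0,0,0]]
  ]
}}

```text
time_s: 3.65
position: [0.4388, -0.3125, 0.1375]
tcp_rot: [[-0.941, 0.337, 0.001], [0.337, 0.941, -0.001], [-0.002, -0.001, -1.0]]
force: [0.3, -0.6, -0.3]
opening: 0.005
grasp_force: 0.0
```

Call:
{"name": "drive_tool", "arguments": {
  "motion": [
    [[0,0,0],[0,0,0]],
    [[0,0,0],[0,0,0]],
    [[0,0,0],[0,0,0]],
    [[0,0,0],[0,0,0]],
    [[0,0,0],[0,0,0]]
  ]
}}

```text
time_s: 4.15
position: [0.4384, -0.3121, 0.1365]
tcp_rot: [[-0.941, 0.337, -0.0], [0.337, 0.941, 0.0], [0.0, 0.0, -1.0]]
force: [-0.3, -0.0, -0.3]
opening: 0.005
grasp_force: 0.0
```

Call:
{"name": "drive_tool", "arguments": {
  "motion": [
    [[0,0,0],[0,0,0]],
    [[0,0,0],[0,0,0]],
    [[0,0,0],[0,0,0]],
    [[0,0,0],[0,0,0]],
    [[0,0,0],[0,0,0]]
  ]
}}

```text
time_s: 4.65
position: [0.4384, -0.312, 0.1365]
tcp_rot: [[-0.941, 0.337, -0.0], [0.337, 0.941, 0.0], [0.0, 0.0, -1.0]]
force: [0.2, 0.4, 0.2]
opening: 0.004
grasp_force: 0.0
```

Call:
{"name": "drive_tool", "arguments": {
  "motion": [
    [[0,0,0],[0,0,0]],
    [[0,0,0],[0,0,0]],
    [[0,0,0],[0,0,0]],
    [[0,0,0],[0,0,0]],
    [[0,0,0],[0,0,0]]
  ]
}}

```text
time_s: 5.15
position: [0.4384, -0.3121, 0.1365]
tcp_rot: [[-0.941, 0.337, 0.0], [0.337, 0.941, -0.0], [-0.0, -0.0, -1.0]]
force: [1.2, 0.5, 0.7]
opening: 0.007
grasp_force: 0.0
```

Call:
{"name": "drive_tool", "arguments": {
  "motion": [
    [[0,0,0],[0,0,0]],
    [[0,0,-20],[0,0,0]],
    [[0,0,-35],[0,0,0]],
    [[0,0,-35],[0,0,0]],
    [[0,0,-10],[0,0,0]]
  ]
}}

```text
time_s: 5.65
position: [0.44, -0.3137, 0.2403]
tcp_rot: [[-0.942, 0.337, 0.005], [0.337, 0.942, -0.005], [-0.007, -0.003, -1.0]]
force: [1.1, -1.2, 0.4]
opening: 0.005
grasp_force: 0.0
```

Call:
{"name": "drive_tool", "arguments": {
  "motion": [
    [[-15,-14,0],[0,0,0]],
    [[-30,-28,0],[0,0,0]],
    [[-30,-28,0],[0,0,0]],
    [[-20,-19,0],[0,0,0]],
    [[-7,-7,0],[0,0,0]]
  ]
}}

```text
time_s: 6.15
position: [0.5027, -0.4391, 0.2353]
tcp_rot: [[-0.941, 0.338, 0.0], [0.338, 0.941, -0.0], [-0.0, -0.0, -1.0]]
force: [0.7, 0.6, 0.3]
opening: 0.006
grasp_force: 0.0
```

Call:
{"name": "drive_tool", "arguments": {
  "motion": [
    [[0,0,0],[0,0,0]],
    [[0,0,0],[0,0,0]]
  ]
}}

```text
time_s: 6.35
position: [0.5012, -0.4351, 0.2357]
tcp_rot: [[-0.942, 0.337, -0.002], [0.337, 0.942, 0.003], [0.003, 0.002, -1.0]]
force: [-0.3, 0.8, 0.1]
opening: 0.004
grasp_force: 0.0
```

```bash
python3 - <<'E'
from h import *
s=read_state(); im=capture("wrist")
T=camera_info("wrist")["T_tool_cam"];R=s["tcp_rot"]
ci=dict(camera_info("wrist"),xyz=s["position"]+R@T[:3,3],orientation=R@T[:3,:3])
f=192/np.tan(np.radians(ci["fovy"]/2))
big=cv2.resize(im[:,:,::-1],(800,600))
t=np.arange(0,6.3,.2)
pts=[]
for a in t:
    q=ci["orientation"].T@(np.array([.502+.0535*np.cos(a),-.437+.0535*np.sin(a),.08])-ci["xyz"]);pts.append((q[:2]/q[2]*f+[ci["cx"],ci["cy"]]+.5)*1.5625)
cv2.polylines(big,[np.int32(pts)],True,(0,0,255))
cv2.imwrite("pics/w2.png",big);print(s["position"])
E
```

```text
[ 0.50118985 -0.43511315  0.23567215]
```

View pics/w2.png

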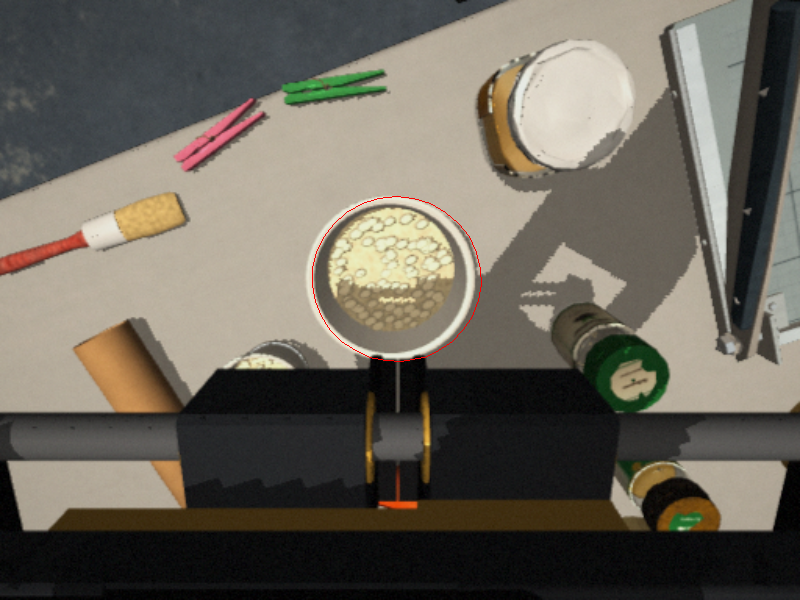

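The rim circle predicted at (397,278) matches the tub's rim at about (391,277), within 4 mm. Descending, dwelling, then rising.

Call:
{"name": "drive_tool", "arguments": {
  "motion": [
    [[0,0,20],[0,0,0]],
    [[0,0,35],[0,0,0]],
    [[0,0,40],[0,0,0]],
    [[0,0,25],[0,0,0]],
    [[0,0,9],[0,0,0]]
  ]
}}

```text
time_s: 6.9
position: [0.5002, -0.4335, 0.1047]
tcp_rot: [[-0.942, 0.336, -0.004], [0.336, 0.942, 0.006], [0.006, 0.004, -1.0]]
force: [-0.4, 0.6, -0.3]
opening: 0.004
grasp_force: 0.0
```

Call:
{"name": "drive_tool", "arguments": {
  "motion": [
    [[0,0,0],[0,0,0]],
    [[0,0,0],[0,0,0]],
    [[0,0,0],[0,0,0]],
    [[0,0,0],[0,0,0]],
    [[0,0,0],[0,0,0]]
  ]
}}

```text
time_s: 7.4
position: [0.5025, -0.4373, 0.1088]
tcp_rot: [[-0.941, 0.337, 0.001], [0.337, 0.941, -0.002], [-0.002, -0.001, -1.0]]
force: [0.4, -0.4, 0.1]
opening: 0.007
grasp_force: 0.0
```

Call:
{"name": "drive_tool", "arguments": {
  "motion": [
    [[0,0,0],[0,0,0]],
    [[0,0,0],[0,0,0]],
    [[0,0,0],[0,0,0]],
    [[0,0,0],[0,0,0]],
    [[0,0,0],[0,0,0]]
  ]
}}

```text
time_s: 7.9
position: [0.5021, -0.4368, 0.1074]
tcp_rot: [[-0.941, 0.337, -0.0], [0.337, 0.941, 0.0], [0.0, 0.0, -1.0]]
force: [-0.0, 0.2, 0.1]
opening: 0.006
grasp_force: 0.0
```

Call:
{"name": "drive_tool", "arguments": {
  "motion": [
    [[0,0,0],[0,0,0]],
    [[0,0,0],[0,0,0]],
    [[0,0,0],[0,0,0]],
    [[0,0,0],[0,0,0]],
    [[0,0,0],[0,0,0]]
  ]
}}

```text
time_s: 8.4
position: [0.5021, -0.4368, 0.1076]
tcp_rot: [[-0.941, 0.337, 0.0], [0.337, 0.941, -0.0], [-0.0, -0.0, -1.0]]
force: [-0.8, 1.1, 0.2]
opening: 0.005
grasp_force: 0.0
```

Call:
{"name": "drive_tool", "arguments": {
  "motion": [
    [[0,0,0],[0,0,0]],
    [[0,0,0],[0,0,0]],
    [[0,0,0],[0,0,0]],
    [[0,0,0],[0,0,0]],
    [[0,0,0],[0,0,0]]
  ]
}}

```text
time_s: 8.9
position: [0.5021, -0.4368, 0.1076]
tcp_rot: [[-0.941, 0.337, 0.0], [0.337, 0.941, -0.0], [-0.0, -0.0, -1.0]]
force: [-0.5, 0.2, 1.1]
opening: 0.007
grasp_force: 0.0
```

Call:
{"name": "drive_tool", "arguments": {
  "motion": [
    [[0,0,-20],[0,0,0]],
    [[0,0,-40],[0,0,0]],
    [[0,0,-45],[0,0,0]],
    [[0,0,-40],[0,0,0]],
    [[0,0,-15],[0,0,0]]
  ]
}}

```text
time_s: 9.4
position: [0.5036, -0.4386, 0.2731]
tcp_rot: [[-0.941, 0.337, 0.006], [0.337, 0.941, -0.007], [-0.008, -0.005, -1.0]]
force: [0.7, -1.0, 0.3]
opening: 0.008
grasp_force: 0.0
```

Call:
{"name": "drive_tool", "arguments": {
  "motion": [
    [[7,22,0],[0,0,0]],
    [[13,41,0],[0,0,0]],
    [[13,41,0],[0,0,0]],
    [[13,41,0],[0,0,0]],
    [[13,41,0],[0,0,0]]
  ]
}}

```text
time_s: 9.9
position: [0.509, -0.2402, 0.2677]
tcp_rot: [[-0.941, 0.338, 0.0], [0.338, 0.941, -0.0], [-0.0, 0.0, -1.0]]
force: [0.6, -0.1, 0.9]
opening: 0.007
grasp_force: 0.0
```

Call:
{"name": "drive_tool", "arguments": {
  "motion": [
    [[13,41,0],[0,0,0]],
    [[13,41,0],[0,0,0]],
    [[13,41,0],[0,0,0]],
    [[13,41,0],[0,0,0]],
    [[13,41,0],[0,0,0]]
  ]
}}

```text
time_s: 10.4
position: [0.517, -0.0252, 0.2678]
tcp_rot: [[-0.941, 0.337, 0.001], [0.337, 0.941, -0.0], [-0.001, 0.0, -1.0]]
force: [0.7, -1.0, 0.0]
opening: 0.008
grasp_force: 0.0
```

Call:
{"name": "drive_tool", "arguments": {
  "motion": [
    [[13,41,0],[0,0,0]],
    [[13,41,0],[0,0,0]],
    [[13,41,0],[0,0,0]],
    [[13,41,0],[0,0,0]],
    [[13,41,0],[0,0,0]]
  ]
}}

```text
time_s: 10.9
position: [0.5248, 0.1898, 0.2678]
tcp_rot: [[-0.942, 0.337, 0.0], [0.337, 0.942, -0.0], [-0.0, 0.0, -1.0]]
force: [1.7, 0.2, -0.3]
opening: 0.002
grasp_force: 0.0
```

Call:
{"name": "drive_tool", "arguments": {
  "motion": [
    [[13,41,0],[0,0,0]],
    [[10,30,0],[0,0,0]],
    [[1,2,0],[0,0,0]],
    [[0,0,0],[0,0,0]],
    [[0,0,0],[0,0,0]]
  ]
}}

```text
time_s: 11.4
position: [0.5269, 0.2639, 0.2674]
tcp_rot: [[-0.941, 0.338, -0.0], [0.338, 0.941, -0.001], [0.0, -0.001, -1.0]]
force: [0.1, 0.3, -0.0]
opening: 0.004
grasp_force: 0.0
```

```bash
python3 - <<'E'
from h import *
s=read_state(); im=capture("wrist")
T=camera_info("wrist")["T_tool_cam"];R=s["tcp_rot"]
ci=dict(camera_info("wrist"),xyz=s["position"]+R@T[:3,3],orientation=R@T[:3,:3])
f=192/np.tan(np.radians(ci["fovy"]/2))
big=cv2.resize(im[:,:,::-1],(800,600))
for r,z in((.102,.154),(.055,.138)):
  pts=[]
  for a in np.arange(0,6.3,.1):
    q=ci["orientation"].T@(np.array([.527+r*np.cos(a),.265+r*np.sin(a),z])-ci["xyz"]);pts.append((q[:2]/q[2]*f+[ci["cx"],ci["cy"]]+.5)*1.5625)
  cv2.polylines(big,[np.int32(pts)],True,(0,0,255))
cv2.imwrite("pics/w3.png",big);print(s["position"],s["force"])
E
```

```text
[0.52687914 0.26387291 0.26744436] [ 0.11076121  0.29785989 -0.03631031]
```

View pics/w3.png

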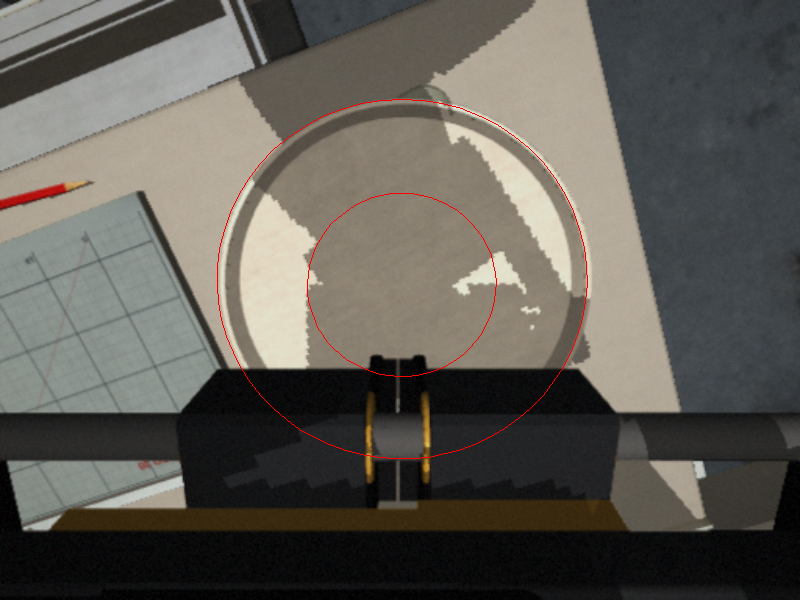

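The pan rim (outline centred at (402,278)) matches within a few mm. Going down to just above the pan, then slowly.

Call:
{"name": "drive_tool", "arguments": {
  "motion": [
    [[0,0,20],[0,0,0]],
    [[0,0,35],[0,0,0]],
    [[0,0,35],[0,0,0]],
    [[0,0,15],[0,0,0]],
    [[0,0,5],[0,0,0]]
  ]
}}

```text
time_s: 11.95
position: [0.526, 0.2629, 0.1555]
tcp_rot: [[-0.941, 0.339, -0.004], [0.339, 0.941, -0.001], [0.004, -0.003, -1.0]]
force: [-1.6, -0.7, 0.4]
opening: 0.001
grasp_force: 0.0
```

Call:
{"name": "drive_tool", "arguments": {
  "motion": [
    [[0,0,2],[0,0,0]],
    [[0,0,2],[0,0,0]],
    [[0,0,2],[0,0,0]],
    [[0,0,2],[0,0,0]],
    [[0,0,2],[0,0,0]]
  ]
}}

```text
time_s: 12.45
position: [0.5274, 0.265, 0.1481]
tcp_rot: [[-0.942, 0.337, 0.001], [0.337, 0.942, 0.0], [-0.001, 0.001, -1.0]]
force: [-0.1, -1.2, 0.2]
opening: 0.006
grasp_force: 0.0
```

Call:
{"name": "drive_tool", "arguments": {
  "motion": [
    [[0,0,2],[0,0,0]],
    [[0,0,2],[0,0,0]],
    [[0,0,1],[0,0,0]],
    [[0,0,1],[0,0,0]],
    [[0,0,1],[0,0,0]]
  ]
}}

```text
time_s: 12.95
position: [0.5271, 0.2649, 0.1405]
tcp_rot: [[-0.941, 0.337, -0.0], [0.337, 0.941, 0.0], [0.0, -0.0, -1.0]]
force: [0.3, 0.3, -0.4]
opening: 0.006
grasp_force: 0.0
```

Call:
{"name": "drive_tool", "arguments": {
  "motion": [
    [[0,0,1],[0,0,0]],
    [[0,0,1],[0,0,0]],
    [[0,0,1],[0,0,0]],
    [[0,0,1],[0,0,0]],
    [[0,0,1],[0,0,0]]
  ]
}}

```text
time_s: 13.45
position: [0.5271, 0.2648, 0.1359]
tcp_rot: [[-0.941, 0.337, 0.0], [0.337, 0.941, 0.0], [-0.0, 0.0, -1.0]]
force: [-0.8, 0.0, 3.6]
opening: 0.008
grasp_force: 2.0
```

Call:
{"name": "drive_tool", "arguments": {
  "motion": [
    [[0,0,1],[0,0,0]],
    [[0,0,0],[0,0,0]],
    [[0,0,1],[0,0,0]],
    [[0,0,0],[0,0,0]],
    [[0,0,0],[0,0,0]]
  ]
}}

```text
time_s: 13.95
position: [0.5271, 0.2648, 0.1338]
tcp_rot: [[-0.942, 0.337, 0.0], [0.337, 0.942, 0.0], [-0.0, 0.0, -1.0]]
force: [-1.2, -0.8, 4.1]
opening: 0.003
grasp_force: 2.6
```

Call:
{"name": "drive_tool", "arguments": {
  "motion": [
    [[0,0,1],[0,0,0]],
    [[0,0,0],[0,0,0]],
    [[0,0,1],[0,0,0]],
    [[0,0,0],[0,0,0]],
    [[0,0,0],[0,0,0]]
  ]
}}

```text
time_s: 14.45
position: [0.5271, 0.2648, 0.132]
tcp_rot: [[-0.941, 0.337, 0.0], [0.337, 0.941, 0.0], [-0.0, 0.0, -1.0]]
force: [-2.2, -0.4, 6.6]
opening: -0.001
grasp_force: 3.2
```

Call:
{"name": "drive_tool", "arguments": {
  "motion": [
    [[0,0,1],[0,0,0]],
    [[0,0,0],[0,0,0]],
    [[0,0,0],[0,0,0]],
    [[0,0,0],[0,0,0]]
  ]
}}

```text
time_s: 14.85
position: [0.5271, 0.2648, 0.1313]
tcp_rot: [[-0.942, 0.337, 0.0], [0.337, 0.942, 0.0], [-0.0, 0.0, -1.0]]
force: [-2.7, -0.8, 7.1]
opening: 0.002
grasp_force: 4.0
```

Call:
{"name": "drive_tool", "arguments": {
  "motion": [
    [[0,0,1],[0,0,0]],
    [[0,0,0],[0,0,0]],
    [[0,0,0],[0,0,0]]
  ]
}}

```text
time_s: 15.15
position: [0.5272, 0.2649, 0.1313]
tcp_rot: [[-0.942, 0.337, 0.001], [0.337, 0.942, 0.0], [-0.001, 0.0, -1.0]]
force: [-3.2, -1.8, 13.6]
opening: 0.009
grasp_force: 6.6
```

Call:
{"name": "drive_tool", "arguments": {
  "motion": [
    [[0,0,1],[0,0,0]],
    [[0,0,0],[0,0,0]],
    [[0,0,0],[0,0,0]]
  ]
}}

```text
time_s: 15.45
position: [0.5272, 0.2648, 0.1312]
tcp_rot: [[-0.942, 0.337, 0.001], [0.337, 0.942, 0.0], [-0.001, 0.0, -1.0]]
force: [-5.3, -1.8, 18.7]
opening: 0.003
grasp_force: 9.2
```

The height has stopped at 131 mm while the force rose to 18.7 N, so the pan is at its stop. Letting go.

Call:
{"name": "drive_tool", "arguments": {
  "motion": [
    [[0,0,-2],[0,0,0]],
    [[0,0,-3],[0,0,0]],
    [[0,0,-4],[0,0,0]],
    [[0,0,-5],[0,0,0]],
    [[0,0,-10],[0,0,0]]
  ]
}}

```text
time_s: 15.95
position: [0.5264, 0.2646, 0.1519]
tcp_rot: [[-0.941, 0.337, -0.002], [0.337, 0.941, -0.001], [0.002, -0.001, -1.0]]
force: [0.4, 0.8, -0.4]
opening: 0.004
grasp_force: 0.0
```

Call:
{"name": "drive_tool", "arguments": {
  "motion": [
    [[0,0,-20],[0,0,0]],
    [[0,0,-30],[0,0,0]],
    [[0,0,-30],[0,0,0]],
    [[0,0,-10],[0,0,0]],
    [[0,0,0],[0,0,0]]
  ]
}}

```text
time_s: 16.45
position: [0.5281, 0.2651, 0.2444]
tcp_rot: [[-0.941, 0.337, 0.004], [0.337, 0.941, 0.001], [-0.003, 0.002, -1.0]]
force: [-0.3, 1.2, -0.7]
opening: 0.003
grasp_force: 0.0
```

Call:
{"name": "drive_tool", "arguments": {
  "motion": [
    [[0,0,0],[0,0,0]],
    [[0,0,0],[0,0,0]],
    [[0,0,0],[0,0,0]],
    [[0,0,0],[0,0,0]],
    [[0,0,0],[0,0,0]]
  ]
}}

```text
time_s: 16.95
position: [0.5269, 0.2647, 0.2419]
tcp_rot: [[-0.941, 0.337, -0.001], [0.337, 0.941, -0.0], [0.001, -0.001, -1.0]]
force: [-0.6, 1.4, 0.4]
opening: 0.004
grasp_force: 0.0
```

```bash
python3 - <<'E'
from h import *
a=cv2.imread("top_raw.png");b=capture("top")[:,:,::-1];cv2.imwrite("pics/end.png",b)
d=cv2.absdiff(a,b)[130:245,280:380].max(2);print("change near jars",(d>40).sum());print(read_state()["position"],read_state()["force"])
E
```

```text
change near jars 0
[0.52692851 0.26477695 0.24207373] [ 0.29060838 -0.34316472 -0.73318037]
```

The jars' region of the top view is unchanged and the gripper is clear of everything, so I'm handing in.

```bash
python3 -c "from rig import *; print(hand_in())"
```

```text
the job is handed in; nothing more can be done
None
```

I pointed at the honey jar and then the larger tub for about 2 s each, pressed the pan to its stop (about 19 N at most) and let go; the job is handed in with no jar, tub or bottle seen to move, but the verdict and the pan's resting height were not shown.

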